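# Refit the chin rest on an eye-test instrument

### The arm

A 6-joint arm with a two-finger parallel gripper is mounted at the origin on the work surface. World frame = base frame: x ahead of the robot, y to its left, z up, the work surface at z = 0. Lengths are in m, angles in rad, forces in N, time in s.
With the tool pointing down it reaches from about 0.25 to 0.775 m from the base axis. Payload 4 kg.
Tool frame: the origin (TCP) lies on the centre line of the jaws, within the pads' length; the fingertips stand bot.tip_extent ahead of it and the grasp point (between the pads) lies 5 mm behind it (bot.tip_extent is the distance from the TCP to the fingertips, in m); z points along the fingers, y is the direction in which the jaws open and shut (so a half turn about z gives the same grasp; the last joint's range is limited). The gripper opens to 85 mm and grips with 20 to 120 N. Pads are 22 mm wide; open, the fingers measure 114 mm over their backs; the gripper's body (76 mm by 85 mm) begins 54 mm behind the grasp point. The pads swing forward as they close: fully open they stand 13 mm farther back than shut.
Start: joints at [1.116, 0.087, 1.371, -0, 1.684, -0.103], TCP at [0.19, 0.516, 0.245] pointing down, gripper open.
Joint ranges: [-3.1, 3.1], [-0.76, 2.03], [0.27, 2.55], [-1.08, 4.22], [0.17, 2.65], [-2.57, 2.57]. Speed limits (rad/s): [2.79, 2.79, 3.14, 3.14, 3.14, 3.14].

### API

Orientations are given as a rotation vector (axis times angle).
In Python, from bench import bot gives the robot as it stands.
- The arm moves only by the shell command python3 -m creep 'ROWS'. ROWS is JSON, one flat list of numbers, 7 for each row, row after row: the closure, from 0 (fully open) to 1 (shut), then the shift along the tool's x, y, z in units of 2 cm (1.0 is 2 cm), then the turn, a rotation vector about the tool's x, y, z in units of pi/4 rad (1.0 is pi/4 rad). A call has 1 to 5 rows; each row shifts and turns the commanded pose from where the row before left it, along the tool's axes as they then stand; what a row does not reach is not made up. A row lasts 1/8 s, in which the tool goes at most 62.5 mm and 10.7 degrees, less where a joint would pass 70% of its speed; a pose out of reach is approached as far as the arm can. A call with a number of a shift or a turn outside -1 to 1 is refused whole. A call with a gripper value outside its range is refused whole. The fingers move at their own pace and stop on an object; the grip force is fixed at half the most. Time passes only in rows, so rows that do not move let the fingers close. It gives the time, the measured TCP pose, the force and the opening at its end, in the units of the state.
- bot.state(): the state, without advancing time (a new reading comes with each control period).
- bot.capture(name): name is "scene" or "top"; returns a dict with "color" (420x560x3 uint8, blue, green, red), "range_z" (420x560 float32, m along the optical axis (not along the pixel's ray), 0 where there is no reading), "camera_matrix" (3x3 intrinsics, pixels), "k1" (the pictures are not rectified: a ray, as slopes to the right and down, at radius r is drawn at 1 + k1 r^2 times it, then the intrinsics apply), "xyz" and "rotation" of the camera in the world. Camera axes: x right, y down, z forward; pixel columns grow to the right and rows downward; lengths in m; the calibration is good to about 2 mm. A picture is of the moment at which its call begins.
- bot.sign_off(): hands the job in, once; it reports no verdict.
Trained networks look in a picture, given as the dict that the camera call returned (one of the last four; its "shot" number tells which), for a name from the list of things; names that differ only in an ending like _2 or _b are one class to them, and where a whole thing is asked for, a point or a joint stands for the part that bears it (a point fixed in the world has none). Each returns a list of dicts, best first, with "conf" (0 to 1); they miss things now and then, are a little off and sometimes report something else, mostly with a low value. They report only what shows in the picture. A call takes as long as a camera call.
- bot.find_in(name, picture): "extent" ([left, top, width, height] in pixels, round what is visible of it).
- bot.outline_of(name, picture): "region" (420x560 bool, what is visible of it) and "extent" ([left, top, width, height] in pixels, round what is visible of it).
The state is a dict: "t": time; "joints": joint angles; "joint_velocities": joint speeds; "joint_torque": joint torques, N m; "ee_pos": TCP position; "eef_rot": TCP orientation; "force": force on the tool from outside, world axes, zero at the start; "torque": the same for the moment, N m; "width": opening from 0.0 (shut) to 1.0 (fully open).
Only numpy, scipy, OpenCV 4.12 (cv2) and the standard library are available. Lean on these libraries where they do the work, as an engineer would, in place of code of your own. Each camera call takes 0.05 s, during which the arm holds its last target.

### The job

Draw the white chin rest out of the open end of its parking rack (lips over its collar stop it from being lifted straight up) and fit it to the eye-test instrument: turn it so that its open, front side faces the patient, away from the instrument's optics, let the splines of its stem mesh with the socket, and push it down against the spring inside until its collar sits flush on the socket's rim. Finish while still gripping it and pressing it fully home, as the spring pushes it up if let go; leave the bottle, the jar and the black eye occluder where they are.

Things in the scene. Friction and masses are not known exactly. Their poses are not given: they have to be found in the camera images.
- chin_center (a point): Centre of the white cup block of the loose chin rest (110 to 230 g), the place to grip: 76 mm along its x, 36 mm along y between flat parallel faces, 18 mm high (9 mm above and below this point). z is up along the stem, +y is the front, where the chin enters. A neck 16 mm in diameter, 28 mm long, joins the block to the collar below.
- chin_front (a point): Middle of the cup block's front face, 18 mm along +y from chin_center. The front is open; a 9 mm thick wall along the back edge (-y) and an 11 mm wide ear at each x end rise 12 mm above the block, to 20 mm above chin_center; two thin dark pins on the ears, near the back, rise to 31 mm above it.
- chin_seat (a point): Centre of the underside of the chin rest's collar (grey disc, 42 mm in diameter, 6 mm thick), 43 mm below chin_center on the stem's axis, same axes. When parked it rests on the rack's ledges; when home it lies flush on the socket's rim.
- chin_rest: The whole chin rest, origin and axes as chin_seat. Below the collar is its metal stem, 42 mm long: round core 18 mm in diameter; four splines 7 mm wide along +x, -x, +y, -y reach 14 mm from the axis, down to 34 mm below the collar, then a narrower lead-in (4.6 mm wide, 12.5 mm from the axis) to 37 mm; bevelled tip at 42 mm.
- rack_seat (a point): Mid-channel point of the fixed grey parking rack, on the ledges under the collar, 60 mm above the table; the parked chin rest stands within 6 mm of it along the channel. z up; the channel runs along y, open at the -y end, closed at +y. The collar is out from under the lips once the chin rest is 55 mm or more along -y from this point.
- rack: The whole rack, 100 by 90 mm at its foot; origin on the table straight below rack_seat, same axes. Channel 48 mm wide; the ledges leave a 32 mm slot for the stem; the lips, from 9 to 14 mm above the ledges, are the rack's highest part and leave a 22 mm slot for the neck. The collar has 3 mm of height to spare under them.
- socket_mouth (a point): Centre of the socket's rim, the flat top of a fixed metal 60 by 60 mm square column, 110 mm above the table. z up; +y points to the patient's side, -y to the optics. The hole is 50 mm deep and 19.6 mm across, with four slots 8.6 mm wide along +x, -x, +y, -y reaching 15 mm from the axis. The chin rest is home when chin_seat meets this point, all axes the same way.
- instrument: The whole fixed white instrument; origin on the table straight below socket_mouth, same axes. Base 160 mm wide (x), 45 mm high, from y = 45 to -420 mm; a step 80 mm high behind y = -160 mm; the optics' tower, 112 mm wide and 360 mm high, begins at y = -220 mm, its lens tube at y = -177 mm, 290 mm up.
- plunger (a joint): Spring plunger, a 16 mm steel disc in the bottom of the socket: 0 when up, its face 30 mm below the rim; grows in m as the stem's tip presses it down; 0.012 when the chin rest is home. The spring pushes up with 4 N at 0 and 10 N at 0.012.
- bottle: Closed white bottle standing on the table, 60 mm in diameter, 150 mm high, origin under its centre; to be left alone.
- jar: Closed jar standing on the table, 60 mm in diameter, 55 mm high, origin under its centre; to be left alone.
- occluder: Black hand-held eye occluder lying flat, 163 mm long with a 56 mm disc, 8 mm thick, long axis x, origin on its underside 60 mm from the disc's centre; to be left alone.

How it is judged:
On the way:
1. the chin rest is out of the rack and lifted clear of it (z of chin_seat in the frame of rack_seat above 0.03 m and contact force between chin_rest and the fingers above 1 N), for 0.1 s.
At the end, for the whole second after the job is handed in: The collar is flush on the socket's rim (within 2 mm in height, 3 mm sideways, 0.06 rad of upright), the front faces the patient's side, the plunger is pressed down more than 10 mm, the robot's fingers still hold the chin rest (over 2 N), and all is still (z of chin_seat in the frame of socket_mouth below 0.002 m and horizontal distance between chin_seat and socket_mouth below 0.003 m and angle between the z axis of chin_seat and the z axis of socket_mouth, either way round below 0.06 rad and y of chin_front in the frame of socket_mouth above 0.014 m and value of joint plunger above 0.01 m and contact force between chin_rest and the fingers above 2 N and linear speed of chin_rest below 0.01 m/s); the arm keeps its last pose, push and grip.
It fails at once if the bottle is moved by more than 30 mm (distance of bottle from where it was at the start of the episode above 0.03 m).
It fails at once if the jar is moved by more than 30 mm (distance of jar from where it was at the start of the episode above 0.03 m).
It fails at once if the occluder is moved by more than 30 mm (distance of occluder from where it was at the start of the episode above 0.03 m).
It also fails if it takes over 45 s, if anything falls off the work surface, if the arm or the gripper's body presses on something with over 40 N, if the wrist force passes 120 N, or if a joint passes its speed limit or range.

## Working session

There is one attempt and no reset: what is moved stays moved. The work goes in short steps, Python scripts to look and compute and a shell command to move; the robot and the scene stay as the last step left them, time stands still between calls to the robot, and variables do not carry over. Pictures are saved under pics/ and viewed, and the job is handed in when it is done.

```bash
ls; mkdir -p pics
cat > h.py <<'E'
import numpy as np, cv2
from bench import bot
def pts(c, mask=None):
    z=c["range_z"]; K=np.array(c["camera_matrix"]); 
    v,u=np.nonzero((z>0) if mask is None else (mask&(z>0)))
    p=cv2.undistortPoints(np.stack([u,v],1).astype(np.float64)[:,None],K,np.array([c["k1"],0,0,0,0.]))[:,0]
    Z=z[v,u]; P=np.stack([p[:,0]*Z,p[:,1]*Z,Z],1)
    return P@R(c).T+np.array(c["xyz"]), u,v
def R(c):
    r=np.array(c["rotation"],float)
    if r.shape==(3,3): return r
    return cv2.Rodrigues(r)[0]
def proj(c,P):
    P=np.atleast_2d(P); q=(P-np.array(c["xyz"]))@R(c)
    r,_=cv2.projectPoints(q[:,None],np.zeros(3),np.zeros(3),np.array(c["camera_matrix"]),np.array([c["k1"],0,0,0,0.]))
    return r[:,0]
E
python3 - <<'E'
from h import *
print(bot.state(), bot.tip_extent)
for n in ("scene","top"):
    c=bot.capture(n); print(n,c["xyz"],c["rotation"],c["k1"],c["camera_matrix"]); cv2.imwrite(f"pics/{n}0.png",c["color"])
    np.save(f"{n}0.npy",c,allow_pickle=True)
    for k in ("chin_rest","chin_center","rack","instrument","bottle","jar","occluder"):
        print(k,[(round(d["conf"],2),d["extent"]) for d in bot.find_in(k,c)][:2])
E
```

```text
pics
{'t': 0.0, 'joints': array([ 1.11593259e+00,  8.79788123e-02,  1.37226255e+00, -2.11894856e-05,
        1.68356002e+00, -1.03148110e-01]), 'joint_velocities': array([-0.00089236,  0.00043119, -0.00043256, -0.00122395,  0.00026465,
       -0.0001198 ]), 'joint_torque': array([ 7.40014821e-04, -3.51868808e+01, -3.13273036e+01, -3.39076973e-05,
        1.08749833e-02, -3.98739405e-05]), 'ee_pos': array([0.18931467, 0.51590755, 0.24412184]), 'eef_rot': array([-0.54953085, -3.09255794,  0.00334378]), 'force': array([0.17016693, 0.15486513, 0.2629146 ]), 'torque': array([ 0.02692055,  0.04373112, -0.03977324]), 'width': 0.9989742357917324} 0.014
scene [1.2311675  0.19405017 0.52145181] [-1.48051466 -1.80598406  0.97686081] -0.059860028494536595 [[400.06775788   0.         280.74919608]
 [  0.         400.06775788 209.82809646]
 [  0.           0.           1.        ]]
chin_rest [(0.58, [369.8, 179.5, 29.4, 29.5])]
chin_center [(0.67, [367.5, 174.9, 30.7, 35.1])]
rack [(0.88, [357.2, 201.9, 50.3, 49.9])]
instrument [(0.92, [29.7, 38.3, 202.8, 190.4])]
bottle []
jar [(0.6, [274.0, 172.3, 25.9, 30.7])]
occluder [(0.95, [338.0, 280.3, 65.1, 58.2])]
top [0.38894817 0.0595067  0.96502862] [-2.05571636  2.17152032 -0.23235159] -0.11670511492029213 [[528.10644175   0.         283.74229186]
 [  0.         528.10644175 212.55101637]
 [  0.           0.           1.        ]]
chin_rest []
chin_center [(0.75, [140.4, 220.7, 37.2, 55.0])]
rack [(0.87, [136.9, 227.0, 61.1, 68.4]), (0.23, [365.0, 218.0, 195.0, 94.8])]
instrument [(0.84, [365.7, 216.4, 192.7, 98.3])]
bottle [(0.57, [243.3, 84.4, 36.3, 53.7]), (0.15, [363.2, 218.3, 196.3, 94.8])]
jar [(0.81, [276.9, 306.6, 38.3, 32.9])]
occluder [(0.87, [146.7, 110.6, 56.7, 72.2])]
```

View pics/scene0.png

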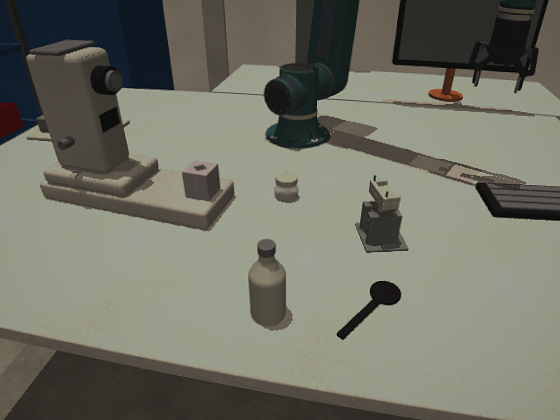

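View pics/top0.png

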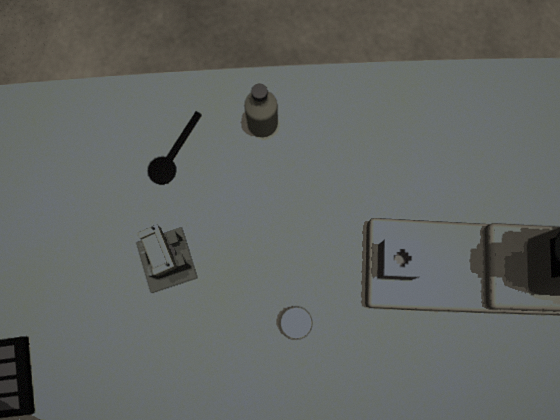

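Scene: instrument left with socket at about (203,178); rack and chin rest at about (380,210). Top: chin rest at (158,248), rack foot round it to (197,290), socket hole (402,258), optics to the right. Next, measure from the depth images.

Run:
```python
from h import *
c=np.load("top0.npy",allow_pickle=True).item()
im=c["color"]
cr=cv2.resize(im[200:320,110:220],None,fx=5,fy=5,interpolation=cv2.INTER_CUBIC); cr=cv2.convertScaleAbs(cr,alpha=1.8)
cv2.imwrite("pics/rackzoom.png",cr)
P,u,v=pts(c)
def rect(m,n):
    q=P[m][:,:2].astype(np.float32); (cx,cy),s,a=cv2.minAreaRect(q); print(n,len(q),cx,cy,s,a,"z med",np.median(P[m][:,2]), 'mean',q.mean(0))
near=(u>110)&(u<220)&(v>200)&(v<320)
h,e=np.histogram(P[near][:,2],bins=np.arange(-.01,.2,.004)); print([(round(x,3),k) for x,k in zip(e,h) if k>15])
rect(near&(P[:,2]>.004)&(P[:,2]<.03),"foot")
rect(near&(P[:,2]>.068)&(P[:,2]<.079),"lips")
rect(near&(P[:,2]>.105)&(P[:,2]<.14),"cup")
soc=(u>350)&(u<500)&(v>210)&(v<320)
h,e=np.histogram(P[soc][:,2],bins=np.arange(-.01,.2,.004)); print([(round(x,3),k) for x,k in zip(e,h) if k>15])
s=(u>350)&(u<450)&(v>210)&(v<320)&(P[:,2]>.1)&(P[:,2]<.12)
rect(s,"sock")
rect((u>350)&(u<485)&(v>205)&(v<320)&(P[:,2]>.035)&(P[:,2]<.06),"base")
rect((u>230)&(u<290)&(v>70)&(v<145)&(P[:,2]>.03),"bottle")
rect((u>270)&(u<325)&(v>295)&(v<350)&(P[:,2]>.03),"jar")
rect((u>135)&(u<210)&(v>105)&(v<190)&(P[:,2]>.004),"occ")
```

```text
[(np.float64(-0.01), np.int64(17)), (np.float64(-0.006), np.int64(2683)), (np.float64(-0.002), np.int64(6944)), (np.float64(0.002), np.int64(1203)), (np.float64(0.006), np.int64(279)), (np.float64(0.01), np.int64(24)), (np.float64(0.022), np.int64(16)), (np.float64(0.026), np.int64(16)), (np.float64(0.03), np.int64(18)), (np.float64(0.034), np.int64(19)), (np.float64(0.042), np.int64(18)), (np.float64(0.054), np.int64(19)), (np.float64(0.058), np.int64(30)), (np.float64(0.062), np.int64(42)), (np.float64(0.066), np.int64(39)), (np.float64(0.07), np.int64(271)), (np.float64(0.074), np.int64(93)), (np.float64(0.098), np.int64(21)), (np.float64(0.102), np.int64(23)), (np.float64(0.106), np.int64(171)), (np.float64(0.11), np.int64(354)), (np.float64(0.114), np.int64(47)), (np.float64(0.118), np.int64(284)), (np.float64(0.122), np.int64(193))]
foot 833 0.5134204626083374 0.26971641182899475 (0.20448915660381317, 0.18466559052467346) 1.210050106048584 z med 0.00576116105599267 mean [0.50422645 0.254898  ]
lips 381 0.5190023183822632 0.2591714859008789 (0.06089712306857109, 0.06615830957889
[... 1442 characters left out ...]
5 mean [ 0.48475364 -0.14228737]
base 8751 0.47879597544670105 -0.20269185304641724 (0.21135851740837097, 0.16037431359291077) 83.61981964111328 z med 0.044010303183659394 mean [ 0.47495526 -0.20874389]
bottle 1258 0.769148051738739 0.07744285464286804 (0.0512344092130661, 0.05934562906622887) 3.5591135025024414 z med 0.10015204997930188 mean [0.7611422  0.07729818]
jar 758 0.39110538363456726 0.03700179606676102 (0.05247880145907402, 0.051661036908626556) 59.98929214477539 z med 0.05410424861468088 mean [0.39126483 0.03671994]
occ 980 0.7274730801582336 0.24827419221401215 (0.16097484529018402, 0.11170944571495056) 0.10674861073493958 z med 0.0070136861020445584 mean [0.7143271  0.25723082]
```

View pics/rackzoom.png

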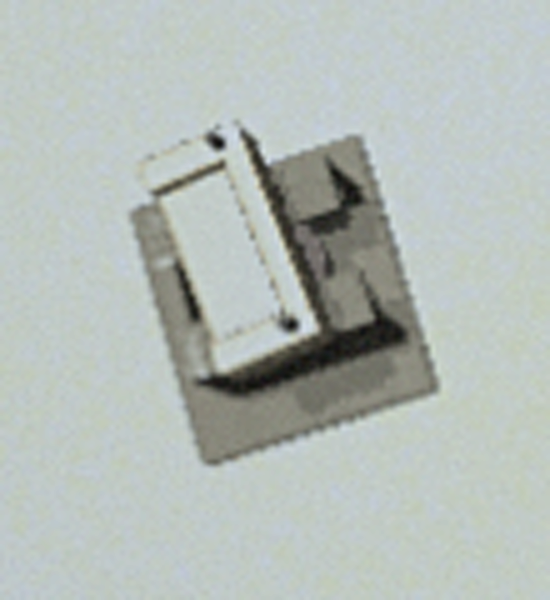

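Run:
```python
from h import *
c=np.load("scene0.npy",allow_pickle=True).item()
im=c["color"]
cr=cv2.resize(im[165:260,340:420],None,fx=7,fy=6,interpolation=cv2.INTER_CUBIC); cr=cv2.convertScaleAbs(cr,alpha=1.5)
cv2.imwrite("pics/rackzoom_s.png",cr)
c=np.load("top0.npy",allow_pickle=True).item()
P,u,v=pts(c)
# height map of rack region
z=np.zeros((420,560)); z[v,u]=P[:,2]
a=np.deg2rad(20.)
o=np.clip(z[200:320,110:220]/0.135*255,0,255).astype(np.uint8)
cv2.imwrite("pics/rackh.png",cv2.applyColorMap(cv2.resize(o,None,fx=5,fy=5,interpolation=cv2.INTER_NEAREST),cv2.COLORMAP_JET))
```

```text
(no output)
```

View pics/rackzoom_s.png

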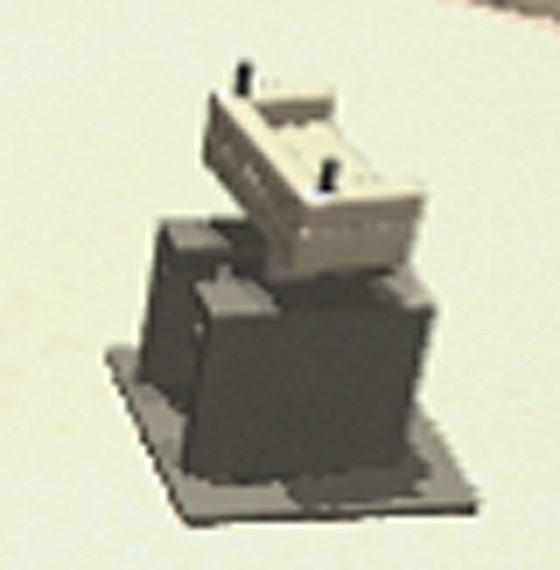

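View pics/rackh.png

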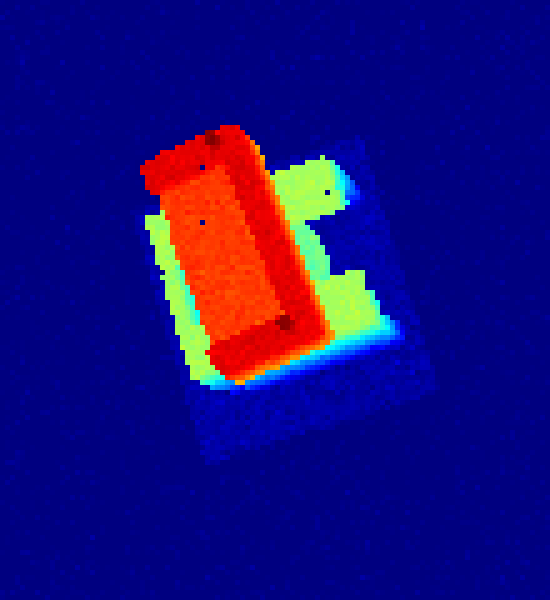

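Run:
```python
from h import *
c=np.load("top0.npy",allow_pickle=True).item()
P,u,v=pts(c)
K=np.array(c["camera_matrix"]);D=np.array([c["k1"],0,0,0,0.])
def onplane(uv,z):
    p=cv2.undistortPoints(np.asarray(uv,float).reshape(-1,1,2),K,D)[:,0]
    d=np.c_[p,np.ones(len(p))]@R(c).T; o=np.array(c["xyz"])
    return o+d*((z-o[2])/d[:,2])[:,None]
# foot by colour
im=cv2.GaussianBlur(c["color"],(3,3),0).astype(float); g=im.mean(2)
sub=np.zeros((420,560),bool); sub[215:300,130:205]=True
print("table",im[300,150],"foot",im[284,175],im[262,190])
hi=np.zeros((420,560),bool); hi[v,u]=P[:,2]>.06
bg=im[300,150]; m=((np.abs(im-bg).sum(2)>45)&sub).astype(np.uint8)
m=cv2.morphologyEx(m,cv2.MORPH_OPEN,np.ones((3,3)))
n,l,s,_=cv2.connectedComponentsWithStats(m); k=1+np.argmax(s[1:,4]); m=(l==k)
vv,uu=np.nonzero(m&~hi); W=onplane(np.c_[uu,vv],0.005)
print("foot",cv2.minAreaRect(W[:,:2].astype(np.float32)))
cv2.imwrite("pics/m.png",cv2.resize((m&~hi)[200:320,110:220].astype(np.uint8)*255,None,fx=5,fy=5))
near=(u>110)&(u<220)&(v>200)&(v<320)
# cup upper: line fits per-edge
L=near&(P[:,2]>.068)&(P[:,2]<.078)
a=np.deg2rad(16.5); ex=np.array([np.cos(a),np.sin(a)]);ey=np.array([-np.sin(a),np.cos(a)])
q=P[L][:,:2]@np.c_[ex,ey]; print("lips ext in rack frame",np.percentile(q,[1,99],axis=0), "cup c", np.array([.5195,.259])@np.c_[ex,ey])
# best yaw for lips: minimise sharpness of -y... 
# socket hole centre: points in column footprint w/ depth deep or dark pixels
s=(u>385)&(u<425)&(v>238)&(v<280)
for zt in (0.100,0.095): 
    h=s&(P[:,2]<zt); W=onplane(np.c_[u[h],v[h]],.11); print("hole",h.sum(),W.mean(0))
cr=cv2.resize(c["color"][225:290,365:430],None,fx=8,fy=8,interpolation=cv2.INTER_CUBIC); cv2.imwrite("pics/sock.png",cv2.convertScaleAbs(cr,alpha=1.8))
```

```text
table [109. 112. 106.] foot [66. 72. 71.] [60. 66. 66.]
foot ((0.5212993621826172, 0.26688364148139954), (0.11072462797164917, 0.09182676672935486), 15.801904678344727)
lips ext in rack frame [[0.54133708 0.0682125 ]
 [0.60101681 0.13403774]] cup c [0.57166683 0.10078834]
hole 462 [ 0.47834116 -0.15463709  0.11      ]
hole 437 [ 0.47853232 -0.155427    0.11      ]
```

View pics/sock.png

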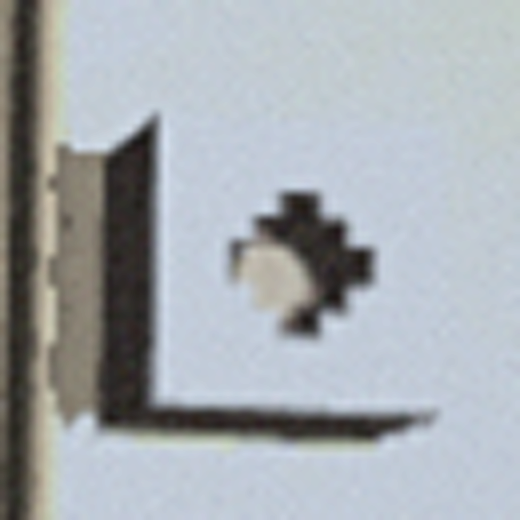

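View pics/m.png

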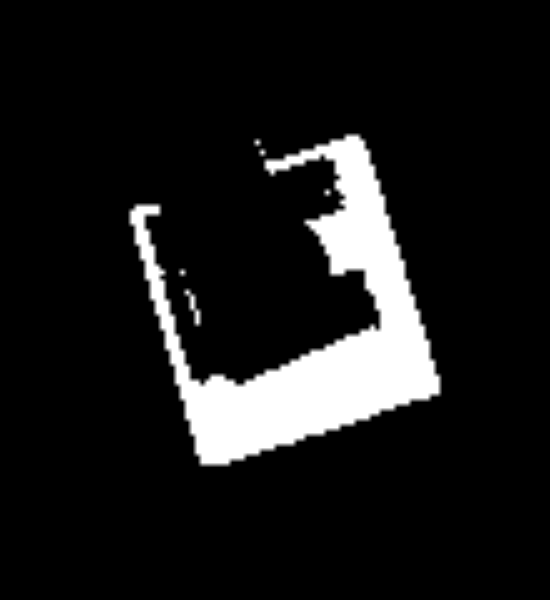

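Socket view: the cross-shaped hole is centred near pixel (402.7,257.8), slots aligned with the column; rack mask gives yaw ≈15.8°.

```bash
cat >> h.py <<'E'
def onplane(c,uv,z):
    K=np.array(c["camera_matrix"]);D=np.array([c["k1"],0,0,0,0.])
    p=cv2.undistortPoints(np.asarray(uv,float).reshape(-1,1,2),K,D)[:,0]
    d=np.c_[p,np.ones(len(p))]@R(c).T; o=np.array(c["xyz"])
    return o+d*((z-o[2])/d[:,2])[:,None]
def delta(tp,ang,st=None):
    """ move to TCP tp with tool y at world angle ang(deg), pointing down; print tool-frame units"""
    from scipy.spatial.transform import Rotation as Ro
    st=st or bot.state(); A=Ro.from_rotvec(st["eef_rot"]); a=np.deg2rad(ang)
    y=np.array([np.cos(a),np.sin(a),0]); z=np.array([0,0,-1.]); B=Ro.from_matrix(np.c_[np.cross(y,z),y,z])
    print("now",st["ee_pos"].round(4),"yaw y",np.rad2deg(np.arctan2(A.as_matrix()[1,1],A.as_matrix()[0,1])).round(2),"zaxis",A.as_matrix()[:,2].round(4),"F",st["force"].round(2),"w",round(st["width"],3),"t",st["t"])
    print("shift now-frame",(A.inv().apply(np.array(tp)-st["ee_pos"])/.02).round(2),"shift target-frame",(B.inv().apply(np.array(tp)-st["ee_pos"])/.02).round(2),"turn",((A.inv()*B).as_rotvec()/(np.pi/4)).round(3))
E
python3 - <<'E'
from h import *
c=np.load("top0.npy",allow_pickle=True).item()
print(onplane(c,[[402.7,257.8]],.11), onplane(c,[[402.7,251],[402.7,265]],.11))
delta([.5195,.259,.17],110.9)
E
```

```text
[[ 0.48485734 -0.14344758  0.11      ]] [[ 0.49604323 -0.14454926  0.11      ]
 [ 0.47306951 -0.14229518  0.11      ]]
now [0.1895 0.5163 0.2454] yaw y 69.84 zaxis [ 1.e-04  2.e-04 -1.e+00] F [ 0.36  0.86 -0.42] w 1.0 t 0.8
shift now-frame [-19.92  -6.39   3.77] shift target-frame [-10.82 -17.91   3.77] turn [ 0.     0.    -0.912]
```

```bash
python3 -m creep '[0,0,0,0,0,0,-0.228, 0,0,0,0,0,0,-0.228, 0,0,0,0,0,0,-0.228, 0,0,0,0,0,0,-0.228, 0,0,0,0,0,0,0]'; python3 -m creep '[0,-0.6,-1,0,0,0,0, 0,-0.6,-1,0,0,0,0, 0,-0.6,-1,0,0,0,0, 0,-0.6,-1,0,0,0,0, 0,-0.6,-1,0,0,0,0]'; python3 -m creep '[0,-0.6,-1,0,0,0,0, 0,-0.6,-1,0,0,0,0, 0,-0.6,-1,0,0,0,0, 0,-0.6,-1,0,0,0,0, 0,-0.6,-1,0,0,0,0]'; python3 -m creep '[0,-0.6,-1,0,0,0,0, 0,-0.6,-1,0,0,0,0, 0,-0.6,-1,0,0,0,0, 0,-0.6,-1,0,0,0,0, 0,-0.6,-1,0,0,0,0]'; python3 -c "
from h import *
delta([.5195,.259,.17],110.9)"
```

```text
t: 1.42
ee_pos: [0.1895, 0.5163, 0.2453]
eef_rot: [-0.566, 3.09, 0.0]
force: [0.3, 1.1, 0.0]
width: 1.001
t: 2.05
ee_pos: [0.2818, 0.4438, 0.2454]
eef_rot: [-0.564, 3.09, 0.0]
force: [-0.2, -0.1, -0.8]
width: 1.001
t: 2.68
ee_pos: [0.3735, 0.3718, 0.2454]
eef_rot: [-0.564, 3.09, 0.0]
force: [0.1, 0.4, -0.1]
width: 1.001
t: 3.3
ee_pos: [0.4652, 0.2997, 0.2453]
eef_rot: [-0.564, 3.09, 0.0]
force: [-0.1, -0.3, -0.4]
width: 1.002
now [0.4652 0.2997 0.2453] yaw y 110.68 zaxis [ 1.e-04  2.e-04 -1.e+00] F [-0.08 -0.27 -0.43] w 1.002 t 3.3
shift now-frame [-1.82 -2.86  3.77] shift target-frame [-1.81 -2.87  3.77] turn [ 0.     0.    -0.005]
```

```bash
python3 -m creep '[0,-0.6,-0.95,0,0,0,0, 0,-0.6,-0.95,0,0,0,0, 0,-0.61,-0.96,1,0,0,-0.005, 0,0,0,1,0,0,0, 0,0,0,1,0,0,0]'; python3 -m creep '[0,0,0,0.77,0,0,0,0,0,0,0,0,0,0]'; python3 -c "
from h import *
delta([.5195,.259,.098],110.9)
for n in ('scene','top'):
  c=bot.capture(n); im=c['color']; s=im[110:270,320:460] if n=='scene' else im[190:320,90:230]
  cv2.imwrite(f'pics/{n}1.png',cv2.convertScaleAbs(cv2.resize(s,None,fx=4,fy=4,interpolation=cv2.INTER_CUBIC),alpha=1.6))
"
```

```text
t: 3.92
ee_pos: [0.5197, 0.259, 0.1846]
eef_rot: [0.573, -3.089, -0.0]
force: [-0.2, -0.2, -0.2]
width: 1.001
t: 4.18
ee_pos: [0.5183, 0.2592, 0.1682]
eef_rot: [0.574, -3.085, 0.001]
force: [-0.2, -0.0, -0.6]
width: 1.001
now [0.5183 0.2592 0.1682] yaw y 111.09 zaxis [-0.0031 -0.0012 -1.    ] F [-0.21 -0.04 -0.56] w 1.001 t 4.175
shift now-frame [-0.06 -0.03  3.51] shift target-frame [-0.05 -0.03  3.51] turn [ 0.    -0.004  0.004]
```

View pics/scene1.png

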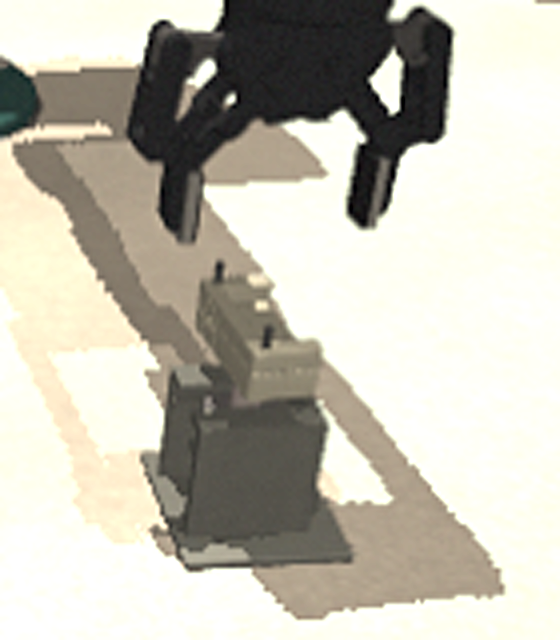

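View pics/top1.png

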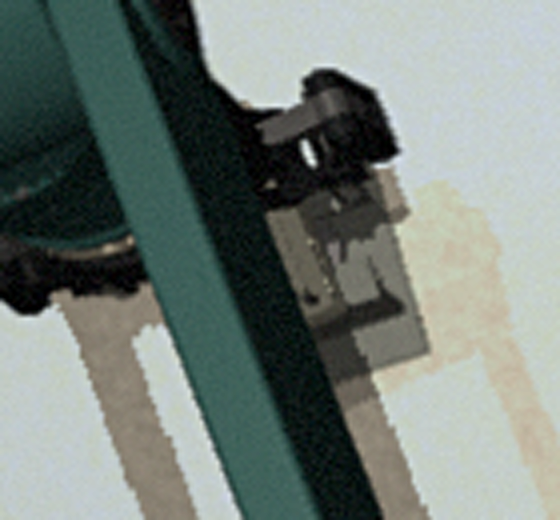

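The open jaws straddle the cup block along its short axis (crop: fingers at (185,210) and (370,190), block at (260,340)). Descending.

```bash
python3 -m creep '[0,-0.05,-0.03,0.8,0,0,0, 0,0,0,0.8,0,0,0, 0,0,0,0.8,0,0,0, 0,0,0,0.8,0,0,0, 0,0,0,0.3,0,0,0]'; python3 -m creep '[0,0,0,0,0,0,0,0,0,0,0,0,0,0]'; python3 -c "
from h import *
delta([.5195,.259,.098],110.9)"
```

```text
t: 4.9
ee_pos: [0.519, 0.2591, 0.0977]
eef_rot: [0.575, -3.085, 0.001]
force: [0.4, 0.1, 0.3]
width: 1.0
t: 5.15
ee_pos: [0.5205, 0.2597, 0.1007]
eef_rot: [-0.575, 3.087, 0.001]
force: [-0.1, 0.7, 0.4]
width: 0.999
now [0.5205 0.2597 0.1007] yaw y 111.11 zaxis [ 1.5e-03  7.0e-04 -1.0e+00] F [-0.07  0.68  0.41] w 0.999 t 5.15
shift now-frame [ 0.06 -0.01  0.14] shift target-frame [ 0.06 -0.01  0.14] turn [0.    0.002 0.005]
```

```bash
python3 -m creep '[0,0.06,0,0.1,0,0,0, 0.4,0,0,0,0,0,0, 0.4,0,0,0,0,0,0, 0.5,0,0,0,0,0,0, 0.6,0,0,0,0,0,0]';python3 -m creep '[1,0,0,0,0,0,0, 1,0,0,0,0,0,0, 1,0,0,0,0,0,0, 1,0,0,0,0,0,0, 1,0,0,0,0,0,0]'; python3 -c "
from h import *
delta([.5195,.259,.098],110.9)
c=bot.capture('scene'); im=c['color']; s=im[110:270,320:460]
cv2.imwrite(f'pics/s2.png',cv2.convertScaleAbs(cv2.resize(s,None,fx=4,fy=4,interpolation=cv2.INTER_CUBIC),alpha=1.6))
"
```

```text
t: 5.78
ee_pos: [0.519, 0.2592, 0.0982]
eef_rot: [-0.575, 3.088, 0.001]
force: [-0.0, 0.2, 2.2]
width: 0.417
t: 6.4
ee_pos: [0.519, 0.2592, 0.0982]
eef_rot: [-0.575, 3.088, 0.0]
force: [-0.6, 0.7, 2.2]
width: 0.412
now [0.519  0.2592 0.0982] yaw y 111.11 zaxis [ 5.e-04  4.e-04 -1.e+00] F [-0.63  0.75  2.24] w 0.412 t 6.4
shift now-frame [-0.02 -0.02  0.01] shift target-frame [-0.02 -0.02  0.01] turn [0.    0.001 0.005]
```

View pics/s2.png

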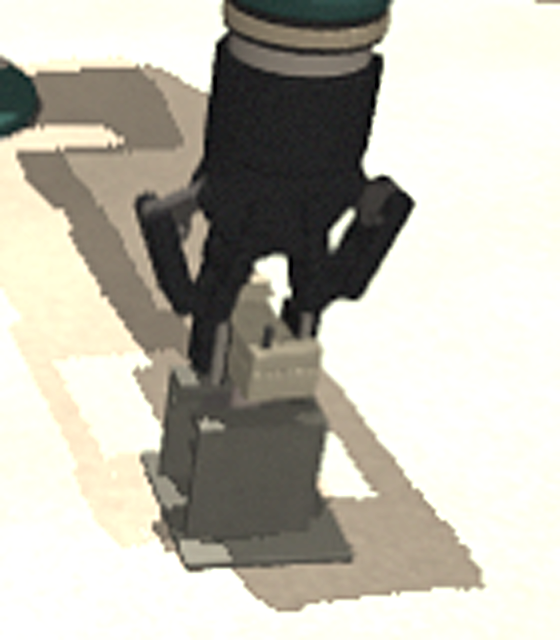

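```bash
python3 -m creep '[1,0,0,-0.07,0,0,0, 1,0.02,-0.2,0,0,0,0, 1,0.02,-0.2,0,0,0,0, 1,0,0,0,0,0,0]'; python3 -c "
from h import *
delta([.519+.2756*.075,.2592-.9613*.075,.0995],111.1)"
```

```text
t: 6.95
ee_pos: [0.521, 0.2507, 0.0989]
eef_rot: [0.574, -3.088, 0.0]
force: [-0.1, -0.5, -1.6]
width: 0.413
now [0.521  0.2507 0.0989] yaw y 111.07 zaxis [-6.e-04 -3.e-04 -1.e+00] F [-0.07 -0.49 -1.63] w 0.413 t 6.95
shift now-frame [ 0.27 -3.3  -0.03] shift target-frame [ 0.27 -3.3  -0.03] turn [-0.    -0.001 -0.001]
```

Force −1.6 N in z is the rest's weight, so it hangs free of the ledges; no side force. Continuing.

```bash
python3 -m creep '[1,0.03,-0.4,0,0,0,0, 1,0.03,-0.4,0,0,0,0, 1,0.03,-0.4,0,0,0,0, 1,0.03,-0.4,0,0,0,0]';python3 -m creep '[1,0.03,-0.4,0,0,0,0, 1,0.03,-0.4,0,0,0,0, 1,0.03,-0.4,0,0,0,0, 1,0.03,-0.5,0,0,0,0,1,0,0,0,0,0,0]'; python3 -c "
from h import *
delta([.519+.2756*.075,.2592-.9613*.075,.0995],111.1)
c=bot.capture('scene'); im=c['color']; s=im[110:270,280:420]
cv2.imwrite(f'pics/s3.png',cv2.convertScaleAbs(cv2.resize(s,None,fx=4,fy=4,interpolation=cv2.INTER_CUBIC),alpha=1.6))
"
```

```text
t: 7.45
ee_pos: [0.5305, 0.2199, 0.0994]
eef_rot: [-0.575, 3.088, 0.0]
force: [0.7, 0.8, -1.6]
width: 0.412
t: 8.07
ee_pos: [0.5406, 0.1872, 0.0993]
eef_rot: [-0.574, 3.089, 0.0]
force: [-0.3, 0.8, -1.5]
width: 0.41
now [0.5406 0.1872 0.0993] yaw y 111.04 zaxis [ 1.e-04  1.e-04 -1.e+00] F [-0.34  0.76 -1.5 ] w 0.41 t 8.075
shift now-frame [ 0.05  0.01 -0.01] shift target-frame [ 0.05  0.01 -0.01] turn [ 0.     0.    -0.001]
```

View pics/s3.png

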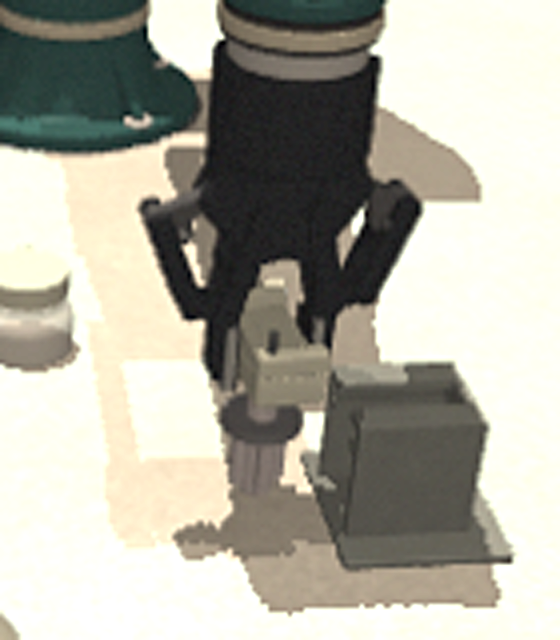

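```bash
python3 -m creep '[1,0,0,-1,0,0,0, 1,0,0,-1,0,0,0, 1,0,0,-1,0,0,0, 1,0,0,-1,0,0,0, 1,0,0,-1,0,0,0]';python3 -m creep '[1,0,0,-0.95,0,0,0.2, 1,0,0,0,0,0,0.2, 1,0,0,0,0,0,0.203, 1,0,0,0,0,0,0, 1,0,0,0,0,0,0]'; python3 -c "
from h import *
delta([.4849,-.1431,.218],83.9)"
```

```text
t: 8.75
ee_pos: [0.5401, 0.1884, 0.2]
eef_rot: [0.576, -3.088, -0.001]
force: [-0.0, -0.6, -1.5]
width: 0.413
t: 9.38
ee_pos: [0.5402, 0.1882, 0.2182]
eef_rot: [-0.161, -3.137, -0.0]
force: [0.0, 0.2, -0.7]
width: 0.413
now [0.5402 0.1882 0.2182] yaw y 84.12 zaxis [-2.e-04  2.e-04 -1.e+00] F [ 0.03  0.24 -0.74] w 0.413 t 9.375
shift now-frame [ 1.050e+00 -1.676e+01  1.000e-02] shift target-frame [ 9.900e-01 -1.676e+01  1.000e-02] turn [ 0.    -0.     0.005]
```

```bash
python3 -m creep '[1,0.06,-0.98,0,0,0,0, 1,0.06,-0.98,0,0,0,0, 1,0.06,-0.98,0,0,0,0, 1,0.06,-0.98,0,0,0,0, 1,0.06,-0.98,0,0,0,0]';python3 -m creep '[1,0.06,-0.98,0,0,0,0, 1,0.06,-0.98,0,0,0,0, 1,0.06,-0.98,0,0,0,0, 1,0.06,-0.98,0,0,0,0, 1,0.06,-0.98,0,0,0,0]';python3 -m creep '[1,0.06,-0.98,0,0,0,0, 1,0.06,-0.98,0,0,0,0, 1,0.06,-0.98,0,0,0,0, 1,0.06,-0.98,0,0,0,0, 1,0.06,-0.98,0,0,0,0]'; python3 -m creep '[1,0.06,-0.98,0,0,0,0, 1,0.03,-0.5,0,0,0,0, 1,0.03,-0.5,0,0,0,0, 1,0,0,0,0,0,0, 1,0,0,0,0,0,0]';  python3 -c "
from h import *
delta([.4849,-.1431,.218],83.9)
for n in ('scene','top'):
  c=bot.capture(n); im=c['color']; s=im[90:230,130:270] if n=='scene' else im[190:320,340:480]
  np.save(n+'4.npy',c,allow_pickle=True)
  cv2.imwrite(f'pics/{n}4.png',cv2.convertScaleAbs(cv2.resize(s,None,fx=4,fy=4,interpolation=cv2.INTER_CUBIC),alpha=1.6))
"
```

```text
t: 10.0
ee_pos: [0.5238, 0.0895, 0.2185]
eef_rot: [0.166, 3.137, 0.0]
force: [-0.2, -1.1, -1.6]
width: 0.416
t: 10.62
ee_pos: [0.5075, -0.0069, 0.2183]
eef_rot: [0.165, 3.137, 0.0]
force: [0.3, 0.3, -1.7]
width: 0.413
t: 11.25
ee_pos: [0.4911, -0.1037, 0.2183]
eef_rot: [0.165, 3.137, 0.0]
force: [-0.0, -0.1, -1.9]
width: 0.412
t: 11.88
ee_pos: [0.4851, -0.1413, 0.2183]
eef_rot: [0.164, 3.137, 0.001]
force: [0.1, 0.0, -0.9]
width: 0.414
now [ 0.4851 -0.1413  0.2183] yaw y 84.0 zaxis [ 1.e-04  5.e-04 -1.e+00] F [ 0.06  0.02 -0.91] w 0.414 t 11.875
shift now-frame [-0.   -0.09  0.01] shift target-frame [-0.   -0.09  0.01] turn [0.001 0.    0.002]
```

View pics/scene4.png

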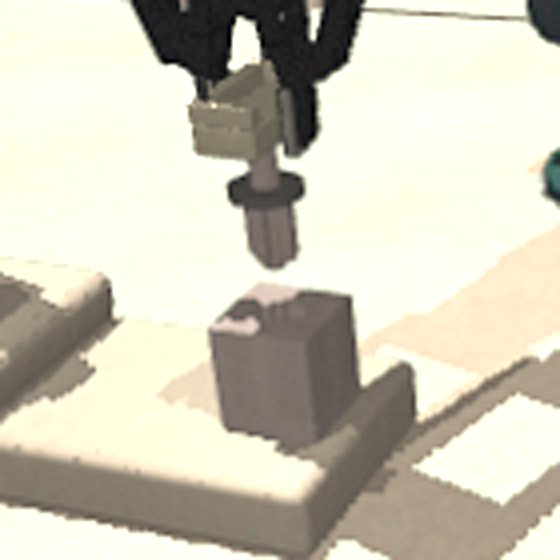

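View pics/top4.png

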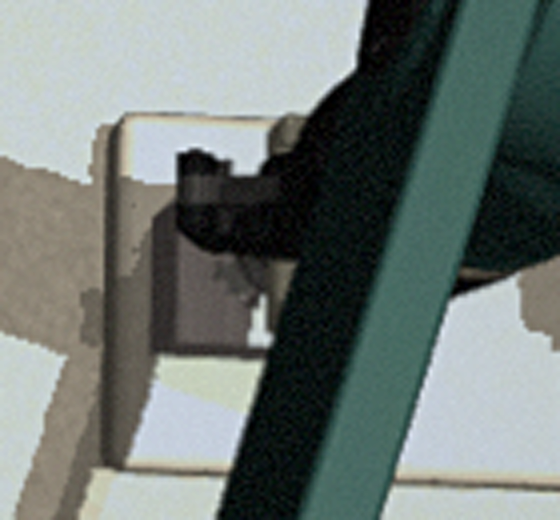

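Run:
```python
from h import *
c=np.load("scene4.npy",allow_pickle=True).item()
P,u,v=pts(c)
s=(np.hypot(P[:,0]-.485,P[:,1]+.143)<.06)
for lo,hi in ((.108,.113),(.104,.116)):
    m=s&(P[:,2]>lo)&(P[:,2]<hi)&(np.abs(P[:,0]-.485)<.05); print("rim",m.sum(),cv2.minAreaRect(P[m][:,:2].astype(np.float32)),P[m][:,2].mean())
for lo,hi,n in ((.178,.187,"collar"),(.146,.172,"stem"),(.192,.212,"neck"),(.2135,.233,"block")):
    m=s&(P[:,2]>lo)&(P[:,2]<hi)&(np.hypot(P[:,0]-.485,P[:,1]+.143)<.05)
    print(n,m.sum(),P[m].mean(0),P[m].min(0),P[m].max(0), "u",u[m].min(),u[m].max(),"v",v[m].min(),v[m].max())
z=np.zeros((420,560)); z[v,u]=P[:,2]; d=c["range_z"]
for row in range(132,158,2): print(row,[ (int(k),round(float(d[row,k]),3)) for k in range(182,208)if 0<d[row,k]<.95][::30], "u-range", [k for k in range(180,210) if 0<d[row,k]<.95][:1],[k for k in range(180,210) if 0<d[row,k]<.95][-1:])
# predicted axis
for zz in (.138,.15,.17,.18,.186,.2): print(zz,proj(c,[.4850,-.1413,zz]).round(1))
```

```text
rim 208 ((0.486100435256958, -0.14179570972919464), (0.0599612332880497, 0.06370603293180466), 84.47135925292969) 0.11145900972858663
rim 431 ((0.48592668771743774, -0.14121390879154205), (0.060020189732313156, 0.06375383585691452), 83.31461334228516) 0.11135951887964417
collar 55 [ 0.49943207 -0.13431898  0.18451866] [ 0.48109419 -0.15581897  0.18064937] [ 0.50811958 -0.11868477  0.18696242] u 187 206 v 135 142
stem 146 [ 0.49287964 -0.13696074  0.15952278] [ 0.4836656  -0.15443896  0.14623327] [ 0.50384025 -0.12428482  0.17190959] u 191 204 v 143 156
neck 63 [ 0.49127243 -0.13303589  0.20152511] [ 0.47860761 -0.14687338  0.1923218 ] [ 0.49693825 -0.11481537  0.2115707 ] u 192 207 v 127 135
block 257 [ 0.51002501 -0.1300013   0.22485449] [ 0.45425226 -0.1625222   0.21394421] [ 0.52774399 -0.10794568  0.23298489] u 178 209 v 112 130
132 [(192, 0.841)] u-range [192] [199]
134 [(189, 0.857)] u-range [189] [205]
136 [(187, 0.847)] u-range [187] [206]
138 [(187, 0.839)] u-range [187] [206]
140 [(187, 0.842)] u-range [187] [205]
142 [(191, 0.837)] u-range [191] [203]
144 [(191, 0.861)] u-range [191] [203]
146 [(191, 0.863)] u-range [191] [204]
148 [(192, 0.864)] u-range [192] [204]
150 [(192, 0.868)] u-range [192] [204]
152 [(192, 0.871)] u-range [192] [204]
154 [(193, 0.873)] u-range [193] [204]
156 [(195, 0.862)] u-range [195] [201]
0.138 [[198.5 156.8]]
0.15 [[197.9 151.9]]
0.17 [[196.9 143.4]]
0.18 [[196.3 139.1]]
0.186 [[196.  136.5]]
0.2 [[195.3 130.3]]
```

```bash
python3 -m creep '[1,-0.01,-0.07,0.3,0,0,0.002, 1,0,0,0.3,0,0,0, 1,0,0,0.3,0,0,0, 1,0,0,0.2,0,0,0, 1,0,0,0,0,0,0]'; python3 -m creep '[1,0,0,0.15,0,0,0,1,0,0,0,0,0,0]';  python3 -c "
from h import *
delta([.4853,-.1427,.148],83.9)
for n in ('scene',):
  c=bot.capture(n); im=c['color']; s=im[110:210,150:250]
  np.save(n+'5.npy',c,allow_pickle=True)
  cv2.imwrite(f'pics/{n}5.png',cv2.convertScaleAbs(cv2.resize(s,None,fx=6,fy=6,interpolation=cv2.INTER_CUBIC),alpha=1.6))
"
```

```text
t: 12.6
ee_pos: [0.4848, -0.1429, 0.1957]
eef_rot: [-0.168, -3.136, -0.001]
force: [0.4, -0.0, -0.8]
width: 0.413
t: 12.85
ee_pos: [0.485, -0.1431, 0.1932]
eef_rot: [-0.168, -3.137, -0.0]
force: [0.0, -0.4, -0.7]
width: 0.41
now [ 0.485  -0.1431  0.1932] yaw y 83.88 zaxis [-1.e-04  1.e-04 -1.e+00] F [ 0.04 -0.4  -0.69] w 0.41 t 12.85
shift now-frame [-0.01  0.02  2.26] shift target-frame [-0.01  0.02  2.26] turn [ 0. -0. -0.]
```

View pics/scene5.png

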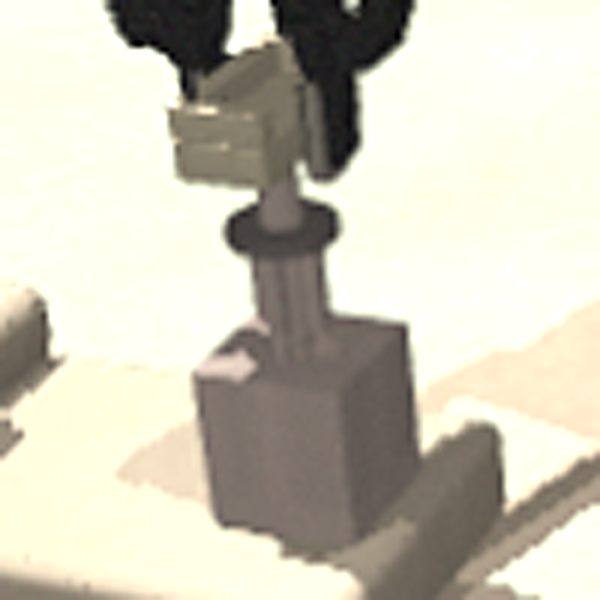

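```bash
for i in 1; do python3 -m creep '[1,0,0,0.2,0,0,0,1,0,0,0.1,0,0,0,1,0,0,0,0,0,0]'; python3 -m creep '[1,0,0,0.1,0,0,0,1,0,0,0,0,0,0]'; python3 -m creep '[1,0,0,0.1,0,0,0,1,0,0,0,0,0,0]'; done
```

```text
t: 13.28
ee_pos: [0.4849, -0.143, 0.1869]
eef_rot: [-0.168, -3.136, -0.001]
force: [-0.2, -0.7, -2.0]
width: 0.41
t: 13.52
ee_pos: [0.485, -0.143, 0.1851]
eef_rot: [-0.168, -3.137, -0.0]
force: [0.4, 0.0, -1.5]
width: 0.407
t: 13.78
ee_pos: [0.4849, -0.143, 0.1831]
eef_rot: [-0.168, -3.137, -0.0]
force: [0.6, -0.4, -1.9]
width: 0.415
```

```bash
python3 -m creep '[1,0,0,0.1,0,0,0,1,0,0,0,0,0,0]'; python3 -m creep '[1,0,0,0.1,0,0,0,1,0,0,0,0,0,0]'; python3 -m creep '[1,0,0,0.1,0,0,0,1,0,0,0,0,0,0]';python3 -m creep '[1,0,0,0.1,0,0,0,1,0,0,0,0,0,0]'
```

```text
t: 14.02
ee_pos: [0.4852, -0.1431, 0.1819]
eef_rot: [0.168, 3.136, -0.0]
force: [-0.1, 0.3, 0.9]
width: 0.415
t: 14.28
ee_pos: [0.4851, -0.1426, 0.1789]
eef_rot: [-0.167, -3.137, -0.002]
force: [0.5, 1.2, -1.0]
width: 0.416
t: 14.52
ee_pos: [0.485, -0.1426, 0.1765]
eef_rot: [-0.167, -3.136, -0.002]
force: [1.3, 2.1, -1.7]
width: 0.41
t: 14.78
ee_pos: [0.485, -0.1427, 0.1749]
eef_rot: [-0.167, -3.137, -0.002]
force: [1.0, 3.4, -1.7]
width: 0.414
```

```bash
python3 -m creep '[1,0,0.025,0.1,0,0,0,1,0,0,0,0,0,0]'; python3 -m creep '[1,0,0,0.15,0,0,0,1,0,0,0,0,0,0]'; python3 -m creep '[1,0,0,0.15,0,0,0,1,0,0,0,0,0,0]'
```

```text
t: 15.02
ee_pos: [0.485, -0.1426, 0.173]
eef_rot: [-0.168, -3.137, 0.0]
force: [1.6, 2.5, -1.3]
width: 0.418
t: 15.28
ee_pos: [0.485, -0.1425, 0.1698]
eef_rot: [-0.168, -3.137, -0.0]
force: [-0.2, 1.9, -1.9]
width: 0.409
t: 15.52
ee_pos: [0.485, -0.1425, 0.1669]
eef_rot: [-0.168, -3.137, -0.0]
force: [1.2, 1.8, -1.4]
width: 0.413
```

Splines are sliding into the slots with small side forces. Down towards the plunger.

```bash
python3 -m creep '[1,0,0.015,0.15,0,0,0,1,0,0,0.15,0,0,0,1,0,0,0,0,0,0]'; python3 -m creep '[1,0,0,0.15,0,0,0,1,0,0,0,0,0,0]'; python3 -m creep '[1,0,0,0.15,0,0,0,1,0,0,0,0,0,0]'; python3 -m creep '[1,0,0,0.15,0,0,0,1,0,0,0,0,0,0]'
```

```text
t: 15.9
ee_pos: [0.4849, -0.1424, 0.1607]
eef_rot: [-0.168, -3.136, 0.0]
force: [0.8, 1.3, -1.6]
width: 0.415
t: 16.15
ee_pos: [0.4852, -0.1425, 0.1589]
eef_rot: [0.168, 3.137, -0.001]
force: [-1.0, 0.9, 2.2]
width: 0.411
t: 16.4
ee_pos: [0.4853, -0.1425, 0.1557]
eef_rot: [0.168, 3.136, -0.001]
force: [-1.6, 0.8, 3.9]
width: 0.41
t: 16.65
ee_pos: [0.4853, -0.1425, 0.1529]
eef_rot: [0.168, 3.136, -0.001]
force: [-1.4, 1.0, 4.9]
width: 0.411
```

```bash
python3 -m creep '[1,0,0,0.15,0,0,0,1,0,0,0,0,0,0]'; python3 -m creep '[1,0,0,0.08,0,0,0,1,0,0,0,0,0,0]'; python3 -m creep '[1,0,0,0.05,0,0,0,1,0,0,0,0,0,0]'
```

```text
t: 16.9
ee_pos: [0.4853, -0.1425, 0.1502]
eef_rot: [0.168, 3.136, -0.001]
force: [-3.1, 1.5, 7.0]
width: 0.41
t: 17.15
ee_pos: [0.4853, -0.1425, 0.1491]
eef_rot: [0.167, 3.136, -0.001]
force: [-2.3, 1.2, 8.2]
width: 0.41
t: 17.4
ee_pos: [0.4853, -0.1425, 0.1483]
eef_rot: [0.167, 3.136, -0.001]
force: [-3.3, 1.6, 10.0]
width: 0.412
```

```bash
python3 -m creep '[1,0.02,0,0.06,0,0,0,1,0,0,0,0,0,0]'; python3 -m creep '[1,0,0,0.06,0,0,0,1,0,0,0,0,0,0]'; python3 -m creep '[1,0,0,0.06,0,0,0,1,0,0,0,0,0,0]'
```

```text
t: 17.65
ee_pos: [0.4853, -0.1425, 0.1482]
eef_rot: [0.167, 3.134, -0.002]
force: [-4.5, 2.0, 12.4]
width: 0.414
t: 17.9
ee_pos: [0.4853, -0.1425, 0.1481]
eef_rot: [0.167, 3.134, -0.002]
force: [-4.6, 3.0, 15.7]
width: 0.414
t: 18.15
ee_pos: [0.4854, -0.1425, 0.1481]
eef_rot: [0.167, 3.133, -0.002]
force: [-6.9, 3.3, 20.6]
width: 0.412
```

```bash
python3 -m creep '[1,0.02,0,0,0,0,0,1,0,0,0,0,0,0,1,0,0,0,0,0,0,1,0,0,0,0,0,0]';  python3 - <<'E'
from h import *
st=bot.state(); delta([.4853,-.1425,.148],83.9)
c=bot.capture('scene'); im=c['color']
cv2.imwrite('pics/s6.png',cv2.convertScaleAbs(cv2.resize(im[110:210,150:250],None,fx=6,fy=6,interpolation=cv2.INTER_CUBIC),alpha=1.6))
P,u,v=pts(c)
s=np.hypot(P[:,0]-.485,P[:,1]+.143)<.06
m=s&(P[:,2]>.112)&(P[:,2]<.12)&(u>150); print("collar top z",np.median(P[m][:,2]),m.sum())
E
```

```text
t: 18.65
ee_pos: [0.4853, -0.1425, 0.1481]
eef_rot: [0.167, 3.132, -0.002]
force: [-7.0, 2.9, 20.7]
width: 0.416
now [ 0.4853 -0.1425  0.1481] yaw y 83.89 zaxis [ 0.0046 -0.0018 -1.    ] F [-6.96  2.91 20.68] w 0.416 t 18.65
shift now-frame [0.   0.   0.01] shift target-frame [0.   0.   0.01] turn [-0.002  0.006 -0.   ]
collar top z 0.11365206126604477 263
```

View pics/s6.png

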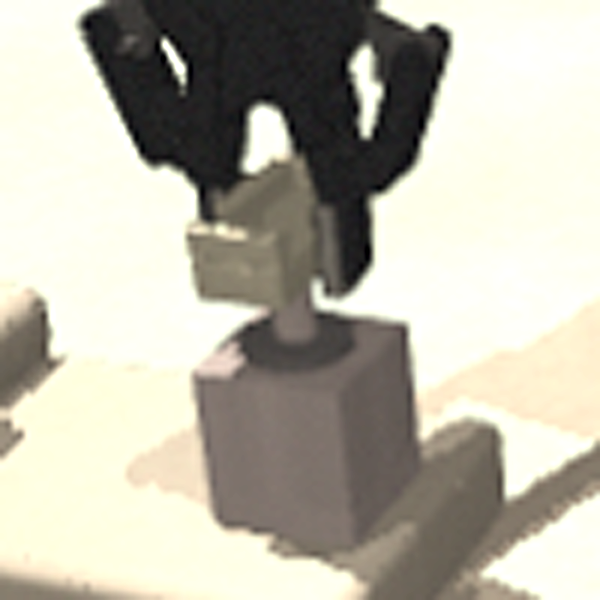

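```bash
python3 -c "
from bench import bot
print(bot.sign_off()); s=bot.state(); print(s['t'],s['ee_pos'],s['force'],s['width'])"
```

```text
the job is handed in; nothing more can be done
None
the job is handed in; nothing more can be done
```

The chin rest is fitted to the eye-test instrument, and I handed the job in at about 18.7 s while still gripping and pressing it down. The hand-in gives no verdict, so the result is judged from my last checks.

**What I did:** I gripped the block across its 36 mm faces and raised it about 1 mm. I then drew it 75 mm out of the rack's open end and lifted it clear. Turning it about 27° put its front towards the patient. The splines then meshed, and I pushed it down against the spring.

**Last checks:**
- **Seating:** The tool stopped at z = 0.1481 m, where I expected the home position (0.148 m). From there, further pressing raised the force from 10 to 21 N with no more travel, so the collar is on the rim. The last picture shows it flush. The spring was first felt at about z = 0.159 m, which fits roughly 11–12 mm of plunger travel.
- **Grip and tilt:** The gripper opening reads 0.41 (about 35 mm on the 36 mm block). The tool is tilted by about 0.005 rad.
- **Front:** I did not see the front directly at the end. That it faces the patient follows from its position in the rack and the turn I made.

**Disagreements:**
- The two cameras placed the socket 1–2 mm apart, so I aimed between them and corrected by feel. Side forces of about 7 N (x) and 3 N (y) remained at the end.
- The depth image put the collar's top at 0.1137 m against an expected 0.116 m, but that reading probably includes some of the rim.
- I didn't measure the bottle, jar and occluder again, but the arm felt no unexpected contact.

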